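# Eject a relay and trap it with the other finger

## Robot

A 7-joint arm with a two-finger parallel gripper is mounted at the origin on the work surface. World frame = base frame: x ahead of the robot, y to its left, z up, the work surface at z = 0. Lengths are in mm, angles in rad, forces in N, time in s.
With the tool pointing down it reaches from about 350 to 775 mm from the base axis. Payload 3.1 kg.
Tool frame: the origin (TCP) lies midway between the tips of the shut fingers; the grasp point (between the pads) lies 19 mm behind it (robot.grip_depth is the distance from the TCP to the grasp point, in mm); y points along the fingers, x is the direction in which the jaws open and shut, and the axes are right-handed (so a half turn about y gives the same grasp; the last joint's range is limited). The gripper opens to 85 mm and grips with 20 to 120 N. Pads are 22 mm wide; open, the fingers measure 114 mm over their backs; the gripper's body (76 mm by 85 mm) begins 54 mm behind the grasp point. The pads swing forward as they close: fully open they stand 13 mm farther back than shut.
Start: joints at [1.247, 0.311, 0.014, 1.512, -0.004, 1.319, -0.027], TCP at [152.979, -528.314, 206.704] pointing down, gripper open.
Joint ranges: [-2.7, 2.7], [-0.3, 1.91], [-1.27, 1.3], [0.12, 2.57], [-1.44, 4.58], [0.2, 2.03], [-3.05, 3.05]. Speed limits (rad/s): [2.79, 2.79, 3.14, 3.14, 3.14, 3.14, 3.14].

## Interface

Orientations are given as a unit quaternion [w, x, y, z].
In Python, from workcell import robot gives the robot as it stands.
- The arm moves only by the tool arm_command, never from a script. Its argument "rows" is a list of rows, each an object of numbers: "x", "y", "z": the shift along the tool's x, y, z in m; "wx", "wy", "wz": the turn, a rotation vector about the tool's x, y, z in degrees; "grip": the closure in counts, from 0 (fully open) to 255 (shut). In form: [{"x": .., "y": .., "z": .., "wx": .., "wy": .., "wz": .., "grip": ..}, ...]. A call has 1 to 12 rows; each row is the pose to reach, as a shift and turn from the pose commanded when the call began, along the tool's axes at that moment; what a row does not reach only later rows make up. A row lasts 1/10 s, in which the tool goes at most 50 mm and 8.59 degrees, less where a joint would pass 70% of its speed; a pose out of reach is approached as far as the arm can. A call with a gripper value outside its range is refused whole. The fingers move at their own pace and stop on an object; "newtons" is the grip in N (left out, the last holds). Time passes only in rows, so rows that repeat a pose let the fingers close. It gives the time, the measured TCP pose, the force and the opening at its end, in the units of the state.
- robot.sense(): the state, without advancing time (a new reading comes with each control period).
- robot.grab_frame(name): name is "side" or "top"; returns a dict with "color" (480x640x3 uint8, red, green, blue), "fx", "fy", "cx", "cy" (pixels), "D" ([k1, k2, p1, p2, k3] as OpenCV has them; the pictures are not rectified), "extrinsics" (4x4, takes a point from camera to world coordinates). Camera axes: x right, y down, z forward; pixel columns grow to the right and rows downward; lengths in mm; the calibration is good to about 2 mm. A picture is of the moment at which its call begins. There is no depth.
- robot.sign_off(): hands the job in, once; it reports no verdict.
The state is a dict: "time": time; "qpos": joint angles; "joint_vel": joint speeds; "joint_efforts": joint torques, N m; "eef_pos": TCP position; "tool_rot": TCP orientation; "ft_force": force on the tool from outside, world axes, zero at the start; "torque": the same for the moment, N m; "width": opening from 0.0 (shut) to 1.0 (fully open).
Only numpy, scipy, OpenCV 4.12 (cv2) and the standard library are available. Lean on these libraries where they do the work, as an engineer would, in place of code of your own. Each camera call takes 0.05 s, during which the arm holds its last target. There are 200 camera calls.

## Task

With one finger press the ejector's green eject key fully down and keep it down: its spring then pushes the orange relay out along the track, and your other finger must gently trap the relay from in front while it is wholly on the yellow stretch, before it slides away onto the red. Finish while holding it so: one finger still keeping the key down, the other against the relay, which stands still and upright in the track, held back by that finger. Do not pinch or lift anything, and leave the other things on the bench where they are.

Things in the scene. Friction and masses are not known exactly. Their poses are not given: they have to be found in the camera images.
- ejector: relay ejector fixed to the bench: grey housing (x -38 to 20 mm, 76 mm wide, top 50 mm above the bench), a straight level track in front of it (x 20 to 165 mm), then a red catch bin (to x = 250 mm, 90 mm wide, 24 mm high). Origin: on the bench straight below the middle of the green key; x along the track, the way the relay is pushed; y across; z up
- yellow_mid (a point): middle of the yellow stretch of the track floor, 92 mm along the track from the key and 30 mm above the bench. Floor: grey up to 44 mm from the key's middle, yellow 44 to 140 mm, red 140 to 165 mm, then the open end. Aluminium guide walls beside it, 49 mm apart inside, 61 mm outside, tops 42 mm above the bench
- pusher_face (a point): middle of the front face of the steel pusher plate behind the relay (44 mm wide, 6 mm thick, 34 to 64 mm above the bench), at the start 28 mm from the key's middle. Let go once the key is about 7 mm down, it pushes the relay along the track with 3 to 4 N at about 40 mm/s: about 2 s to the end of the yellow, then off the open end unless stopped. It does not come back by itself
- eject_key (a joint): how far the green eject key is down: 0 up, 0.010 m fully down; its spring takes about 2 N at the start of the travel and 4 N fully down, and lifts it again when it is let go
- key_top (a point): the centre of the top face of the green eject key, a cap 36 mm along the track and 42 mm across it; its top is 66 mm above the bench when up, 56 mm when fully down, always higher than the housing and the guide walls
- relay_center (a point): centre (half-way up) of the orange relay, a loose block 28 mm along the track, 45 mm across it, 50 mm high, standing on the track floor with its top 80 mm above the bench (14 mm above the raised key). At the start it is 42.5 mm from the key's middle along the track, its front face 56.5 mm. It rises 38 mm above the guide walls, so a finger level with the pressed key stops it clear of them
- relay: the same orange relay (0.08 to 0.18 kg); origin: centre of its underside; axes as the ejector's. With open jaws set along the track, one finger on the key and the other beyond the relay, both are reached at once
- spare_blue: loose spare relay, blue with a white top, 28 x 45 x 50 mm high, near the ejector; origin: centre of its underside
- spare_black: loose spare relay, black with a grey top, 28 x 45 x 50 mm high, near the ejector; origin: centre of its underside
- terminals: loose strip of white terminals with one green, 70 x 42 x 40 mm high, near the ejector; origin: centre of its underside
- screwdriver: loose screwdriver with a red handle, 190 mm long, lying on the left of the bench; origin: underside, midway
- tape_roll: loose blue roll of tape, 84 mm across, 19 mm high, lying flat on the left of the bench; origin: centre of its underside
- ferrule_jar: loose jar with a yellow cap, 56 mm across, 75 mm high, on the right of the bench; origin: centre of its underside
- mug: loose blue mug, 76 mm across, 90 mm high, on the right of the bench; origin: centre of its underside
There are look-alikes about, which are no part of the job. What is shaped like the relay but purple is not meant.

How it is judged:
By the outcome, as a careful person would: the job done as asked, in the order asked, and still so for the second after the job is handed in, while the arm keeps its last pose, push and grip.
It also fails if it takes over 32 s, if anything falls off the work surface, if the arm or the gripper's body presses on something with over 40 N, if the wrist force passes 120 N, or if a joint passes its speed limit or range.

## Working session

There is one attempt and no reset: what is moved stays moved. The work goes in short steps, Python scripts to look and compute and a tool call to move; the robot and the scene stay as the last step left them, time stands still between calls to the robot, and variables do not carry over. Pictures are saved under pics/ and viewed, on a budget of 10 in all, crops included, one or two more only if the job needs it, and the job is handed in when it is done.

Besides the shell and the picture viewer there is one more tool, called after "Call:" as name(argument=value, ...), one argument or row to a line, values as JSON. arm_command: Moves the arm, as the interface text tells. Its arguments: {"type":"object","properties":{"rows":{"type":"array"},"newtons":{"type":"number"}},"required":["rows"]}

```bash
mkdir -p pics; ls
python3 - <<'E'
from workcell import robot
import cv2,numpy as np
np.set_printoptions(suppress=True,precision=3)
for n in("side","top"):
    f=robot.grab_frame(n); cv2.imwrite(f"pics/{n}0.png",f["color"][:,:,::-1])
    print(n,f["fx"],f["fy"],f["cx"],f["cy"],f["D"]);print(np.array(f["extrinsics"]))
s=robot.sense();print({k:s[k] for k in("time","eef_pos","tool_rot","ft_force","width")})
E
```

```text
pics
side 453.9993240028061 453.9993240028061 322.74728499781577 238.88836852405964 [-0.001  0.     0.     0.     0.   ]
[[ -0.945  -0.219   0.241 292.363]
 [ -0.326   0.634  -0.701 733.639]
 [  0.     -0.742  -0.671 782.199]
 [  0.      0.      0.      1.   ]]
top 621.7789868363524 621.7789868363524 322.8130350820154 247.40918170331256 [-0.202  0.     0.     0.     0.   ]
[[  -0.013   -0.981    0.192  315.925]
 [  -1.       0.013   -0.005  -11.624]
 [   0.002   -0.192   -0.981 1324.818]
 [   0.       0.       0.       1.   ]]
{'time': 0.1, 'eef_pos': array([ 152.749, -527.614,  205.724]), 'tool_rot': array([ 0.566, -0.565,  0.425, -0.424]), 'ft_force': array([ 0.331,  0.278, -0.976]), 'width': 1.0018066370982521}
```

View pics/side0.png

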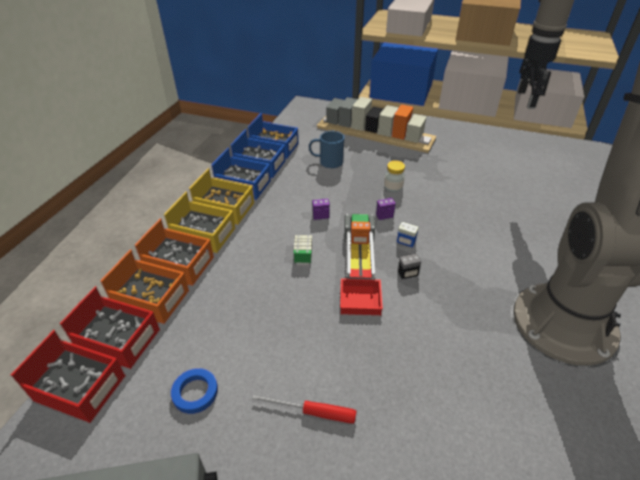

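View pics/top0.png

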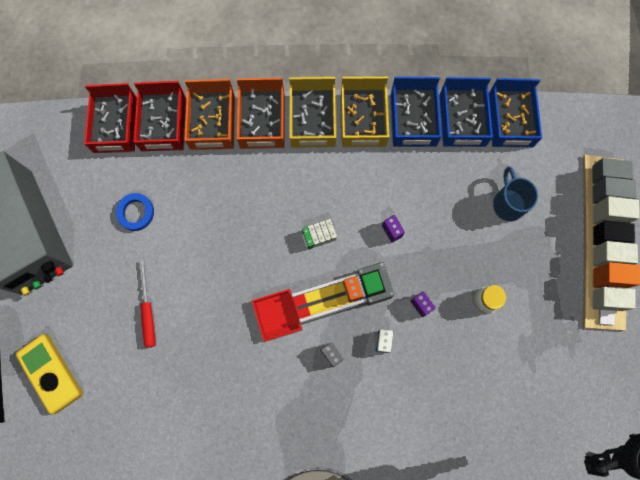

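The side view shows the ejector at about px (360,260), with the orange relay at (360,232). In the top view the green key is at (373,283), the relay at (353,289) and the red bin at (277,315). Next I'll enlarge both views in one picture.

Run:
```python
import cv2,numpy as np
t=cv2.imread("pics/top0.png")[255:345,245:405]; s=cv2.imread("pics/side0.png")[205:320,320:400]
t=cv2.resize(t,None,fx=5,fy=5,interpolation=cv2.INTER_CUBIC);
cv2.imwrite("pics/topc.png",t)
cv2.imwrite("pics/sidec.png",cv2.resize(s,None,fx=5,fy=5,interpolation=cv2.INTER_CUBIC))
```

```text
(no output)
```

View pics/topc.png

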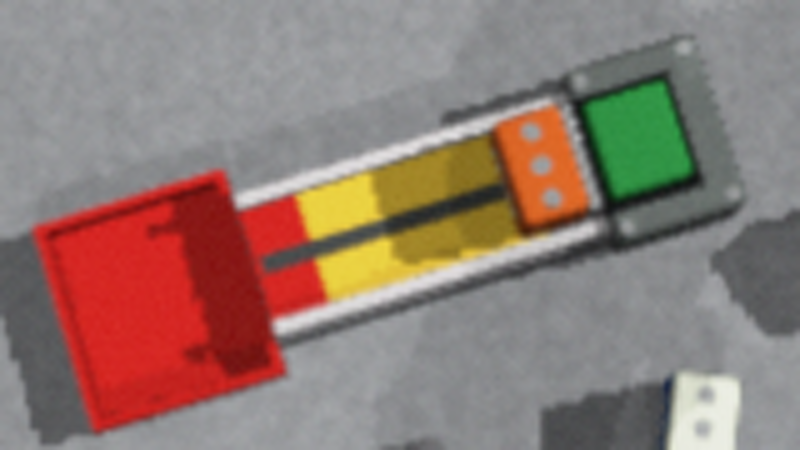

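View pics/sidec.png

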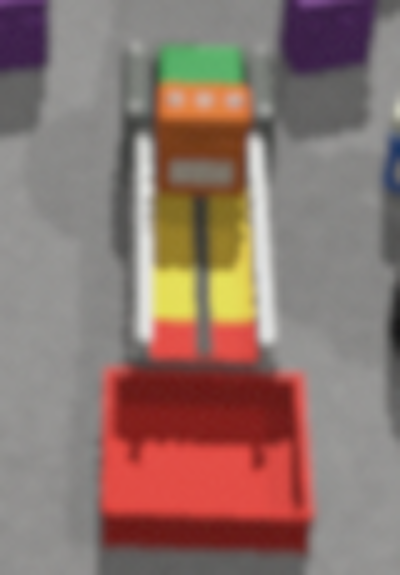

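Top crop: the key's top corners are at about (582,101), (667,75), (697,180) and (618,203), with the bin rim, the yellow/red line and the relay top also clear. The side crop shows the same features. I'll fit the ejector pose and check the heights by triangulation.

```bash
cat > h.py <<'E'
import cv2,numpy as np
from workcell import robot
np.set_printoptions(suppress=True,precision=2)
class Cam:
    def __init__(s,n,f=None):
        f=f or robot.grab_frame(n); s.im=f["color"]; s.K=np.array([[f["fx"],0,f["cx"]],[0,f["fy"],f["cy"]],[0,0,1]]); s.D=np.array(f["D"],float)
        s.W=np.linalg.inv(np.array(f["extrinsics"],float)); s.rv=cv2.Rodrigues(s.W[:3,:3])[0]
    def proj(s,P): return cv2.projectPoints(np.array(P,float).reshape(-1,1,3),s.rv,s.W[:3,3],s.K,s.D)[0][:,0]
    def und(s,uv): return cv2.undistortPoints(np.array(uv,float).reshape(-1,1,2),s.K,s.D)[:,0]
def tri(a,ua,b,ub):
    X=cv2.triangulatePoints(a.W[:3],b.W[:3],a.und(ua).T,b.und(ub).T); return (X[:3]/X[3]).T
def ej(p,P):
    c,s=np.cos(p[2]),np.sin(p[2]); P=np.array(P,float); return np.c_[p[0]+c*P[:,0]-s*P[:,1],p[1]+s*P[:,0]+c*P[:,1],P[:,2]+(p[3] if len(p)>3 else 0)]
E
python3 - <<'E'
from h import *
from scipy.optimize import least_squares
t,s=Cam("top"),Cam("side")
T=lambda L:(np.array(L,float)+.5)/5-.5+[245,255]
S=lambda L:(np.array(L,float)+.5)/5-.5+[320,205]
# same features in both views: key top, relay top, yellow/red line, bin near/far rim
tu=T([(641,140),(541,168),(313,248),(67,330),(254,272)]); su=S([(202,64),(203,101),(203,322),(207,515),(204,370)])
print(tri(t,tu,s,su))
# ejector y: track runs to +y world; ejector +y = ? left of travel. top image travel left(+y world); its left = down in image (-x world)
mt=[(18,21,66),(18,-21,66),(-18,-21,66),(-18,21,66),(250,-45,24),(165,-45,24),(165,45,24),(250,45,24),(140,0,30)]
ut=T([(618,203),(582,101),(667,75),(697,180),(35,228),(222,170),(287,375),(98,432),(313,248)])
ms=[(-18,-21,66),(-18,21,66),(250,-45,24),(250,45,24),(165,-45,24),(165,45,24),(140,0,30),(28.5,0,80),(56.5,0,80)]
us=S([(160,45),(243,45),(102,515),(312,515),(105,370),(303,370),(203,322),(203,85),(203,118)])
f=lambda p:np.r_[(t.proj(ej(p,mt))-ut).ravel(),(s.proj(ej(p,ms))-us).ravel()]
for f_ in (f,lambda p:f(p)[:18],lambda p:f(p)[18:]):
    r=least_squares(f_,[450,-100,1.8],loss="soft_l1"); print(r.x,np.degrees(r.x[2]),abs(r.fun).max()); 
    if f_ is f: print(r.fun.reshape(-1,2)); P=r.x
print(ej(P,[(0,0,66),(42.5,0,80),(92,0,30)]))
st=robot.sense();q=st["tool_rot"]
from scipy.spatial.transform import Rotation as R
print(st["time"],st["eef_pos"],R.from_quat(np.r_[q[1:],q[0]]).as_matrix())
E
```

```text
[[ 487.8  -118.68   67.11]
 [ 475.82  -76.79   79.87]
 [ 448.45   16.42   29.22]
 [ 416.59  120.16   22.7 ]
 [ 439.93   41.42   25.01]]
[ 488.11 -118.07    1.86] 106.70426643481582 1.2670217808112625
[[-0.94 -0.57]
 [-0.12  0.39]
 [-0.48  0.37]
 [-0.03 -1.27]
 [-0.35 -0.18]
 [ 0.81 -0.51]
 [ 0.42 -0.69]
 [-0.72  0.01]
 [ 0.2   0.37]
 [-0.12 -0.46]
 [ 0.06 -0.03]
 [ 0.2  -0.53]
 [ 0.49  0.81]
 [ 0.05 -0.75]
 [ 0.15  0.43]
 [ 0.19 -0.32]
 [ 0.37 -0.65]
 [ 0.62  0.35]]
[ 487.56 -118.38    1.86] 106.66081021263841 0.9962565175331406
[ 488.61 -117.44    1.86] 106.76690579522871 0.9518193999358004
[[ 488.11 -118.07   66.  ]
 [ 475.89  -77.36   80.  ]
 [ 461.66  -29.95   30.  ]]
0.2 [ 152.81 -527.87  206.02] [[ 0.28 -0.    0.96]
 [-0.96  0.    0.28]
 [-0.   -1.   -0.  ]]
```

Run:
```python
from h import *
from scipy.spatial.transform import Rotation as R
st=robot.sense();q=st["tool_rot"]; M=R.from_quat(np.r_[q[1:],q[0]]).as_matrix()
yaw=np.radians(106.7); print("yaw now",np.degrees(np.arctan2(-M[1,0],-M[0,0])))
tgt=np.array([488.1+50*np.cos(yaw),-118.1+50*np.sin(yaw),97.])
print(tgt,(tgt-[152.98,-528.31,206.7])@M, M)
```

```text
yaw now 106.14581077966865
[473.73 -70.21  97.  ] [-350.68  110.17  435.5 ] [[ 0.28 -0.    0.96]
 [-0.96  0.    0.28]
 [-0.   -1.   -0.  ]]
```

Call:
arm_command(
  rows=[
    {"x": -0.01, "z": 0.012, "grip": 0},
    {"x": -0.03, "z": 0.037, "grip": 0},
    {"x": -0.055, "z": 0.068, "grip": 0},
    {"x": -0.08, "z": 0.099, "grip": 0},
    {"x": -0.105, "z": 0.13, "grip": 0},
    {"x": -0.13, "z": 0.161, "grip": 0},
    {"x": -0.155, "z": 0.192, "grip": 0},
    {"x": -0.18, "z": 0.223, "grip": 0},
    {"x": -0.205, "z": 0.255, "grip": 0},
    {"x": -0.23, "z": 0.286, "grip": 0},
    {"x": -0.25, "z": 0.311, "grip": 0},
    {"x": -0.265, "z": 0.329, "grip": 0},
  ],
)

```text
$.rows[0]: bad value
```

Call:
arm_command(
  rows=[
    {"x": -0.02, "z": 0.025, "grip": 0},
    {"x": -0.04, "z": 0.05, "grip": 0},
    {"x": -0.06, "z": 0.075, "grip": 0},
    {"x": -0.075, "z": 0.094, "wy": -0.5, "grip": 0},
    {"x": -0.0857, "z": 0.1065, "wy": -0.5, "grip": 0},
    {"x": -0.0857, "z": 0.1065, "y": 0.02, "wy": -0.5, "grip": 0},
    {"x": -0.0857, "z": 0.1065, "y": 0.05, "wy": -0.5, "grip": 0},
    {"x": -0.0857, "z": 0.1065, "y": 0.08, "wy": -0.5, "grip": 0},
    {"x": -0.0857, "z": 0.1065, "y": 0.1, "wy": -0.5, "grip": 0},
    {"x": -0.0857, "z": 0.1065, "y": 0.11, "wy": -0.5, "grip": 0},
    {"x": -0.0857, "z": 0.1065, "y": 0.11, "wy": -0.5, "grip": 0},
    {"x": -0.0857, "z": 0.1065, "y": 0.11, "wy": -0.5, "grip": 0},
  ],
)

```text
$.rows[0]: bad value
```

Run:
```python
from h import *
from scipy.spatial.transform import Rotation as R
st=robot.sense();q=st["tool_rot"]; M=R.from_quat(np.r_[q[1:],q[0]]).as_matrix()
print(st["time"],st["eef_pos"],st["ft_force"],st["qpos"],np.degrees(np.arctan2(-M[1,0],-M[0,0])));print(M)
t,s=Cam("top"),Cam("side")
cv2.imwrite("pics/hov.png",np.hstack([cv2.resize(c.im[y:y+100,x:x+100,::-1],(400,400),interpolation=cv2.INTER_CUBIC) for c,x,y in((t,300,240),(s,310,170))]))
```

```text
0.2 [ 152.81 -527.87  206.02] [-0.09  0.47 -0.35] [ 1.25  0.31  0.01  1.51 -0.    1.32 -0.03] 106.14581077966865
[[ 0.28 -0.    0.96]
 [-0.96  0.    0.28]
 [-0.   -1.   -0.  ]]
```

View pics/hov.png

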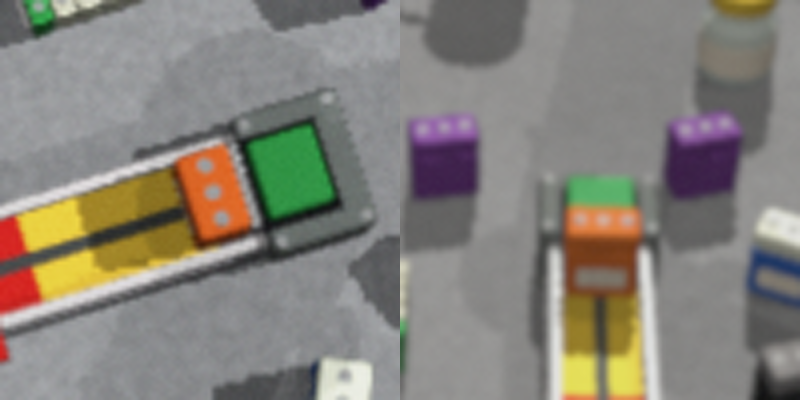

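The moves were refused because every row needs all seven keys, so the arm hasn't moved and this picture shows the scene untouched. I'll resend with full rows.

Call:
arm_command(
  rows=[
    {"x": -0.01, "y": 0, "z": 0.012, "wx": 0, "wy": 0, "wz": 0, "grip": 0},
    {"x": -0.03, "y": 0, "z": 0.037, "wx": 0, "wy": 0, "wz": 0, "grip": 0},
    {"x": -0.055, "y": 0, "z": 0.068, "wx": 0, "wy": 0, "wz": 0, "grip": 0},
    {"x": -0.08, "y": 0, "z": 0.099, "wx": 0, "wy": 0, "wz": 0, "grip": 0},
    {"x": -0.105, "y": 0, "z": 0.13, "wx": 0, "wy": 0, "wz": 0, "grip": 0},
    {"x": -0.13, "y": 0, "z": 0.161, "wx": 0, "wy": 0, "wz": 0, "grip": 0},
    {"x": -0.155, "y": 0, "z": 0.192, "wx": 0, "wy": 0, "wz": 0, "grip": 0},
    {"x": -0.18, "y": 0, "z": 0.223, "wx": 0, "wy": 0, "wz": 0, "grip": 0},
    {"x": -0.205, "y": 0, "z": 0.255, "wx": 0, "wy": 0, "wz": 0, "grip": 0},
    {"x": -0.23, "y": 0, "z": 0.286, "wx": 0, "wy": 0, "wz": 0, "grip": 0},
    {"x": -0.25, "y": 0, "z": 0.311, "wx": 0, "wy": 0, "wz": 0, "grip": 0},
    {"x": -0.265, "y": 0, "z": 0.329, "wx": 0, "wy": 0, "wz": 0, "grip": 0},
  ],
)

```text
time: 1.5
eef_pos: [396.4, -178.3, 206.9]
tool_rot: [0.567, -0.566, 0.423, -0.424]
ft_force: [0.6, -0.6, 0.7]
width: 1.002
```

Call:
arm_command(
  rows=[
    {"x": -0.02, "y": 0, "z": 0.025, "wx": 0, "wy": 0, "wz": 0, "grip": 0},
    {"x": -0.04, "y": 0, "z": 0.05, "wx": 0, "wy": 0, "wz": 0, "grip": 0},
    {"x": -0.06, "y": 0, "z": 0.075, "wx": 0, "wy": 0, "wz": 0, "grip": 0},
    {"x": -0.075, "y": 0, "z": 0.094, "wx": 0, "wy": -0.5, "wz": 0, "grip": 0},
    {"x": -0.0857, "y": 0, "z": 0.1065, "wx": 0, "wy": -0.5, "wz": 0, "grip": 0},
    {"x": -0.0857, "y": 0.02, "z": 0.1065, "wx": 0, "wy": -0.5, "wz": 0, "grip": 0},
    {"x": -0.0857, "y": 0.05, "z": 0.1065, "wx": 0, "wy": -0.5, "wz": 0, "grip": 0},
    {"x": -0.0857, "y": 0.08, "z": 0.1065, "wx": 0, "wy": -0.5, "wz": 0, "grip": 0},
    {"x": -0.0857, "y": 0.1, "z": 0.1065, "wx": 0, "wy": -0.5, "wz": 0, "grip": 0},
    {"x": -0.0857, "y": 0.11, "z": 0.1065, "wx": 0, "wy": -0.5, "wz": 0, "grip": 0},
    {"x": -0.0857, "y": 0.11, "z": 0.1065, "wx": 0, "wy": -0.5, "wz": 0, "grip": 0},
    {"x": -0.0857, "y": 0.11, "z": 0.1065, "wx": 0, "wy": -0.5, "wz": 0, "grip": 0},
  ],
)

```text
time: 2.7
eef_pos: [474.4, -69.9, 97.6]
tool_rot: [0.568, -0.567, 0.422, -0.423]
ft_force: [-0.8, 0.1, 0.1]
width: 1.002
```

Run:
```python
from h import *
from scipy.spatial.transform import Rotation as R
st=robot.sense();q=st["tool_rot"]; M=R.from_quat(np.r_[q[1:],q[0]]).as_matrix()
print(st["time"],st["eef_pos"],st["ft_force"],st["qpos"],np.degrees(np.arctan2(-M[1,0],-M[0,0])));print(M)
t,s=Cam("top"),Cam("side")
cv2.imwrite("pics/hov2.png",np.hstack([cv2.resize(c.im[y:y+100,x:x+100,::-1],(400,400),interpolation=cv2.INTER_CUBIC) for c,x,y in((t,300,240),(s,310,170))]))
```

```text
2.7 [474.45 -69.94  97.65] [-0.76  0.11  0.11] [ 0.48  0.3  -0.45  1.85  0.15  1.03 -1.31] 106.67663514768799
[[ 0.29  0.    0.96]
 [-0.96 -0.    0.29]
 [ 0.   -1.    0.  ]]
```

View pics/hov2.png

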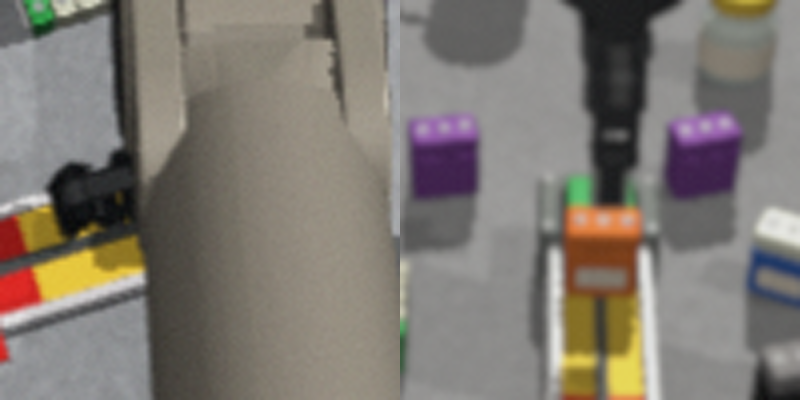

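The side half shows the front finger's tip at crop (612,203), which is full-image (363,221), in line with the key and relay. I'll check that against the projected model.

Run:
```python
from h import *
t,s=Cam("top"),Cam("side")
y=np.radians(106.7)
p=[474.4-50*np.cos(y),-69.9-50*np.sin(y),y]
P=[(92.5,-11,110.6),(92.5,11,110.6),(107,-11,110.6),(107,11,110.6)]
print(((s.proj(ej(p,P))-[310,170])+.5)*4+[400,0]); print((t.proj(ej(p,P))-[300,240]+.5)*4)
cv2.imwrite("pics/sc.png",cv2.resize(s.im[190:250,330:390,::-1],(600,600),interpolation=cv2.INTER_CUBIC))
```

```text
[[588.98 236.37]
 [627.97 237.4 ]
 [589.37 253.3 ]
 [628.77 254.36]]
[[112.99 192.24]
 [126.51 234.7 ]
 [ 84.85 201.02]
 [ 98.31 243.53]]
```

View pics/sc.png

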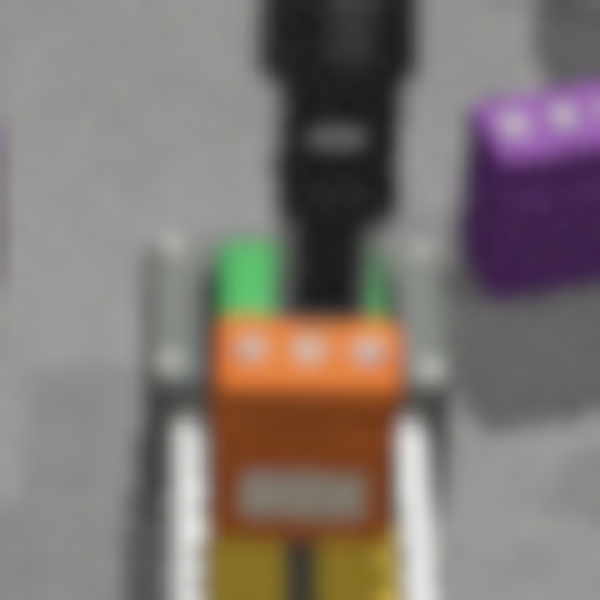

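The wide black part ends at about (337,215) and a narrower dark part runs on to row 310. The model puts the front tip at about row 390, so they disagree. I'll settle that with an overlay before going lower.

Run:
```python
from h import *
s=Cam("side")
y=np.radians(106.7); p=[474.4-50*np.cos(y),-69.9-50*np.sin(y),y]
k=6; x0,y0=315,130
im=cv2.resize(s.im[y0:y0+100,x0:x0+110,::-1],None,fx=k,fy=k,interpolation=cv2.INTER_CUBIC)
im=cv2.convertScaleAbs(im,alpha=1.8,beta=25)
for x,z,c in((92.5,110.6,(0,0,255)),(107,110.6,(0,0,255)),(7.5,110.6,(255,0,0)),(-7,110.6,(255,0,0)),(92.5,97.6,(0,255,255)),(92.5,183,(255,0,255)),(7.5,183,(255,0,255)),(50,97.6,(255,255,255))):
    a=((s.proj(ej(p,[(x,-11,z),(x,11,z)]))-[x0,y0]+.5)*k).astype(int); print(x,z,a.tolist()); cv2.line(im,tuple(map(int,a[0])),tuple(map(int,a[1])),c,1)
cv2.imwrite("pics/ov.png",im)
```

```text
92.5 110.6 [[253, 594], [311, 596]]
107 110.6 [[254, 619], [313, 621]]
7.5 110.6 [[250, 455], [305, 457]]
-7 110.6 [[249, 433], [304, 434]]
92.5 97.6 [[251, 620], [309, 621]]
92.5 183 [[263, 441], [325, 443]]
7.5 183 [[259, 305], [317, 307]]
50 97.6 [[250, 548], [306, 550]]
```

View pics/ov.png

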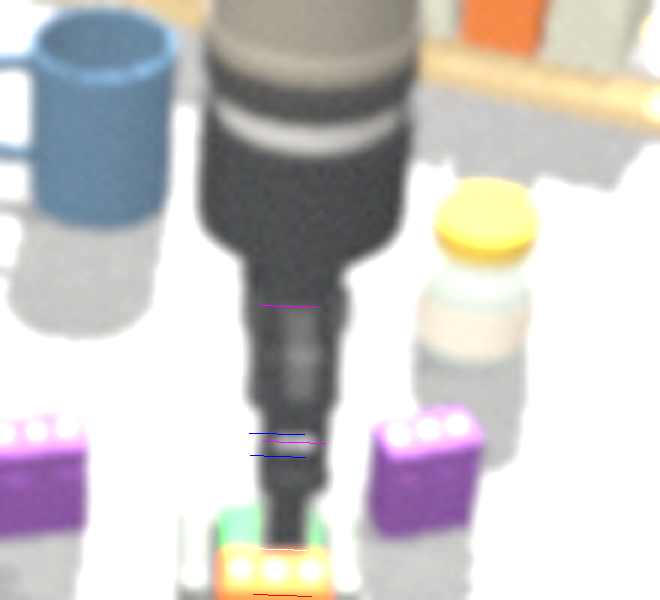

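Seen from the side, the front tip looks about 25 mm higher than the text's 13 mm setback implies. That error is on the safe side, so I'll descend partway, watch the force and look again.

Call:
arm_command(
  rows=[
    {"x": 0, "y": 0.01, "z": 0, "wx": 0, "wy": 0, "wz": 0, "grip": 0},
    {"x": 0, "y": 0.02, "z": 0, "wx": 0, "wy": 0, "wz": 0, "grip": 0},
    {"x": 0, "y": 0.027, "z": 0, "wx": 0, "wy": 0, "wz": 0, "grip": 0},
    {"x": 0, "y": 0.03, "z": 0, "wx": 0, "wy": 0, "wz": 0, "grip": 0},
    {"x": 0, "y": 0.03, "z": 0, "wx": 0, "wy": 0, "wz": 0, "grip": 0},
  ],
)

```text
time: 3.45
eef_pos: [473.0, -70.2, 65.8]
tool_rot: [-0.567, 0.567, -0.423, 0.422]
ft_force: [-0.2, 0.0, 0.6]
width: 1.001
```

Run:
```python
from h import *
st=robot.sense(); print(st["time"],st["eef_pos"],st["ft_force"])
e=st["eef_pos"]; y=np.radians(106.7); p=[e[0]-50*np.cos(y),e[1]-50*np.sin(y),y]
o=[]
for n,x0,y0,k in(("top",290,250,8),("side",335,175,8)):
    c=Cam(n); im=cv2.resize(c.im[y0:y0+75,x0:x0+50,::-1],None,fx=k,fy=k,interpolation=cv2.INTER_CUBIC); im=cv2.convertScaleAbs(im,alpha=1.3,beta=20)
    for x in(92.5,107):
        a=((c.proj(ej(p,[(x,-11,e[2]+13),(x,11,e[2]+13)]))-[x0,y0]+.5)*k).astype(int).tolist(); print(n,x,a); cv2.line(im,a[0],a[1],(255,255,0),1)
    o.append(im)
cv2.imwrite("pics/ov2.png",np.hstack(o))
```

```text
3.45 [473.   -70.16  65.76] [-0.2   0.03  0.58]
top 92.5 [[305, 326], [332, 409]]
top 107 [[250, 343], [277, 426]]
side 92.5 [[177, 516], [253, 518]]
side 107 [[178, 550], [255, 552]]
```

View pics/ov2.png

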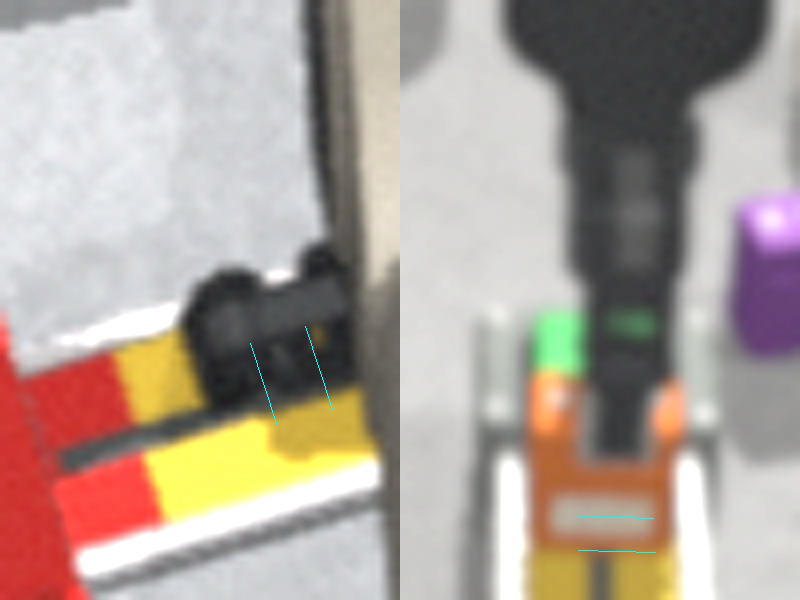

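Side half: the front finger's tip, with a grey pad either side, ends at about (618,458), which is 58 px above the model line. That means it's either about 22 mm higher or about 25 mm closer to the key than expected. I'll test both readings against the top view's blob edge at (190,380) and its lower edge at (240,405).

Run:
```python
from h import *
y=np.radians(106.7); Ri=np.array([[np.cos(y),np.sin(y)],[-np.sin(y),np.cos(y)]])
def at(c,uv,z):
    u=np.r_[c.und([uv])[0],1]; R=c.W[:3,:3]; C=-R.T@c.W[:3,3]; d=R.T@u; P=C+d*(z-C[2])/d[2]; return Ri@(P[:2]-[488.1,-118.1])
t,s=Cam("top"),Cam("side")
for z in(78,90,102,115,130,150): print(z,"top left",at(t,((190/8+290),(340/8+250)),z),"top low",at(t,(240/8+290,405/8+250),z),"side tip",at(s,(335+(618-400)/8,175+458/8),z))
```

```text
78 top left [120.98 -14.54] top low [113.89   4.95] side tip [67.4   3.21]
90 top left [121.28 -13.11] top low [114.25   6.19] side tip [81.12  2.18]
102 top left [121.57 -11.67] top low [114.61   7.44] side tip [94.83  1.15]
115 top left [121.89 -10.12] top low [115.     8.79] side tip [109.68   0.03]
130 top left [122.25  -8.33] top low [115.45  10.34] side tip [126.82  -1.25]
150 top left [122.74  -5.94] top low [116.06  12.42] side tip [149.68  -2.97]
```

The top view puts the front knuckle at x≈121, so the jaw isn't shifted along the track. The tip really is at z≈95–102. I'll feel for contact with the key in small steps.

Call:
arm_command(
  rows=[
    {"x": 0, "y": 0.006, "z": 0, "wx": 0, "wy": 0, "wz": 0, "grip": 0},
    {"x": 0, "y": 0.012, "z": 0, "wx": 0, "wy": 0, "wz": 0, "grip": 0},
    {"x": 0, "y": 0.012, "z": 0, "wx": 0, "wy": 0, "wz": 0, "grip": 0},
  ],
)

```text
time: 3.95
eef_pos: [472.7, -70.3, 53.6]
tool_rot: [-0.567, 0.568, -0.423, 0.422]
ft_force: [0.6, 0.7, -0.3]
width: 1.0
```

Call:
arm_command(
  rows=[
    {"x": 0, "y": 0.002, "z": 0, "wx": 0, "wy": 0, "wz": 0, "grip": 0},
    {"x": 0, "y": 0.003, "z": 0, "wx": 0, "wy": 0, "wz": 0, "grip": 0},
    {"x": 0, "y": 0.003, "z": 0, "wx": 0, "wy": 0, "wz": 0, "grip": 0},
  ],
)

```text
time: 4.25
eef_pos: [473.7, -70.3, 51.6]
tool_rot: [-0.567, 0.567, -0.422, 0.422]
ft_force: [0.3, 0.1, 0.5]
width: 1.0
```

Nothing felt at the height the text predicts (tip at about 64), so the image reading holds. I'll continue in 4 mm steps.

Call:
arm_command(
  rows=[
    {"x": 0, "y": 0.003, "z": 0, "wx": 0, "wy": 0, "wz": 0, "grip": 0},
    {"x": 0, "y": 0.005, "z": 0, "wx": 0, "wy": 0, "wz": 0, "grip": 0},
    {"x": 0, "y": 0.005, "z": 0, "wx": 0, "wy": 0, "wz": 0, "grip": 0},
  ],
)

```text
time: 4.55
eef_pos: [473.4, -70.3, 46.3]
tool_rot: [-0.567, 0.567, -0.423, 0.422]
ft_force: [0.5, -0.9, 0.5]
width: 1.003
```

Call:
arm_command(
  rows=[
    {"x": 0, "y": 0.003, "z": 0, "wx": 0, "wy": 0, "wz": 0, "grip": 0},
    {"x": 0, "y": 0.005, "z": 0, "wx": 0, "wy": 0, "wz": 0, "grip": 0},
    {"x": 0, "y": 0.005, "z": 0, "wx": 0, "wy": 0, "wz": 0, "grip": 0},
  ],
)

```text
time: 4.85
eef_pos: [473.4, -70.3, 41.3]
tool_rot: [-0.567, 0.567, -0.423, 0.422]
ft_force: [-0.3, -0.1, -0.0]
width: 1.001
```

Run:
```python
from h import *
st=robot.sense(); print(st["time"],st["eef_pos"],st["ft_force"],st["torque"])
s=Cam("side"); im=cv2.resize(s.im[185:260,325:400,::-1],None,fx=8,fy=8,interpolation=cv2.INTER_CUBIC); cv2.imwrite("pics/s3.png",cv2.convertScaleAbs(im,alpha=1.3,beta=20))
```

```text
4.85 [473.37 -70.28  41.29] [-0.28 -0.06 -0.04] [0.01 0.03 0.02]
```

View pics/s3.png

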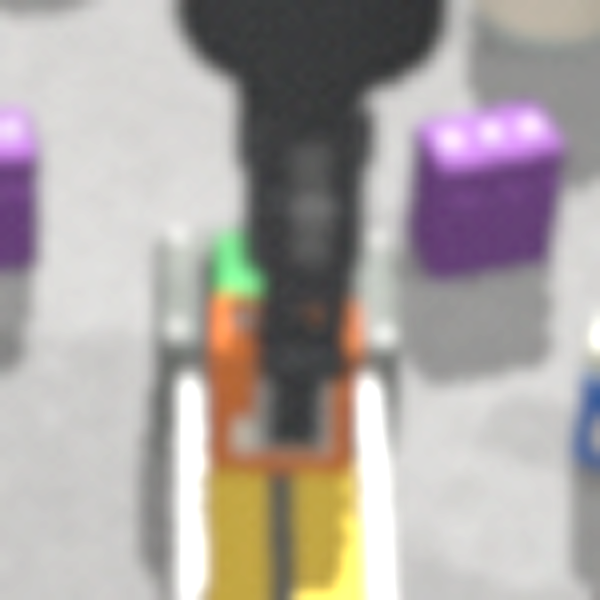

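The tip is now at about px (295,445), roughly 74 mm up, still clear of the key with no contact force. Contact should come about 8 mm lower.

Call:
arm_command(
  rows=[
    {"x": 0, "y": 0.003, "z": 0, "wx": 0, "wy": 0, "wz": 0, "grip": 0},
    {"x": 0, "y": 0.004, "z": 0, "wx": 0, "wy": 0, "wz": 0, "grip": 0},
    {"x": 0, "y": 0.004, "z": 0, "wx": 0, "wy": 0, "wz": 0, "grip": 0},
  ],
)

```text
time: 5.2
eef_pos: [473.5, -70.3, 37.5]
tool_rot: [-0.567, 0.567, -0.422, 0.422]
ft_force: [0.0, -1.1, 0.3]
width: 1.001
```

Call:
arm_command(
  rows=[
    {"x": 0, "y": 0.002, "z": 0, "wx": 0, "wy": 0, "wz": 0, "grip": 0},
    {"x": 0, "y": 0.003, "z": 0, "wx": 0, "wy": 0, "wz": 0, "grip": 0},
    {"x": 0, "y": 0.003, "z": 0, "wx": 0, "wy": 0, "wz": 0, "grip": 0},
  ],
)

```text
time: 5.5
eef_pos: [473.6, -70.3, 34.5]
tool_rot: [-0.567, 0.567, -0.422, 0.422]
ft_force: [0.3, -1.0, 0.4]
width: 0.997
```

Call:
arm_command(
  rows=[
    {"x": 0, "y": 0.002, "z": 0, "wx": 0, "wy": 0, "wz": 0, "grip": 0},
    {"x": 0, "y": 0.003, "z": 0, "wx": 0, "wy": 0, "wz": 0, "grip": 0},
    {"x": 0, "y": 0.003, "z": 0, "wx": 0, "wy": 0, "wz": 0, "grip": 0},
  ],
)

```text
time: 5.8
eef_pos: [473.5, -70.3, 31.5]
tool_rot: [-0.567, 0.567, -0.423, 0.422]
ft_force: [-0.7, -0.1, 0.5]
width: 0.999
```

Call:
arm_command(
  rows=[
    {"x": 0, "y": 0.002, "z": 0, "wx": 0, "wy": 0, "wz": 0, "grip": 0},
    {"x": 0, "y": 0.003, "z": 0, "wx": 0, "wy": 0, "wz": 0, "grip": 0},
    {"x": 0, "y": 0.003, "z": 0, "wx": 0, "wy": 0, "wz": 0, "grip": 0},
  ],
)

```text
time: 6.1
eef_pos: [473.6, -70.3, 28.5]
tool_rot: [-0.567, 0.567, -0.422, 0.422]
ft_force: [0.6, 0.4, -0.3]
width: 0.999
```

Still no contact at TCP 28.5. I'll look again before going further.

Run:
```python
from h import *
s=Cam("side");t=Cam("top"); o=[]
e=robot.sense()["eef_pos"]; y=np.radians(106.7); p=[e[0]-50*np.cos(y),e[1]-50*np.sin(y),y]
for c,x0,y0 in((t,290,250),(s,335,195)):
    im=cv2.resize(c.im[y0:y0+75,x0:x0+50,::-1],None,fx=8,fy=8,interpolation=cv2.INTER_CUBIC); im=cv2.convertScaleAbs(im,alpha=1.3,beta=20)
    for z in(56,66,76):
        a=((c.proj(ej(p,[(92.5,-11,z),(92.5,11,z)]))-[x0,y0]+.5)*8).astype(int).tolist(); print(z,a); cv2.line(im,a[0],a[1],(255,255,0),1)
    o.append(im)
cv2.imwrite("pics/s4.png",np.hstack(o))
```

```text
56 [[305, 334], [331, 415]]
66 [[305, 329], [331, 411]]
76 [[306, 324], [332, 407]]
56 [[171, 413], [246, 415]]
66 [[172, 388], [248, 390]]
76 [[174, 362], [250, 364]]
```

View pics/s4.png

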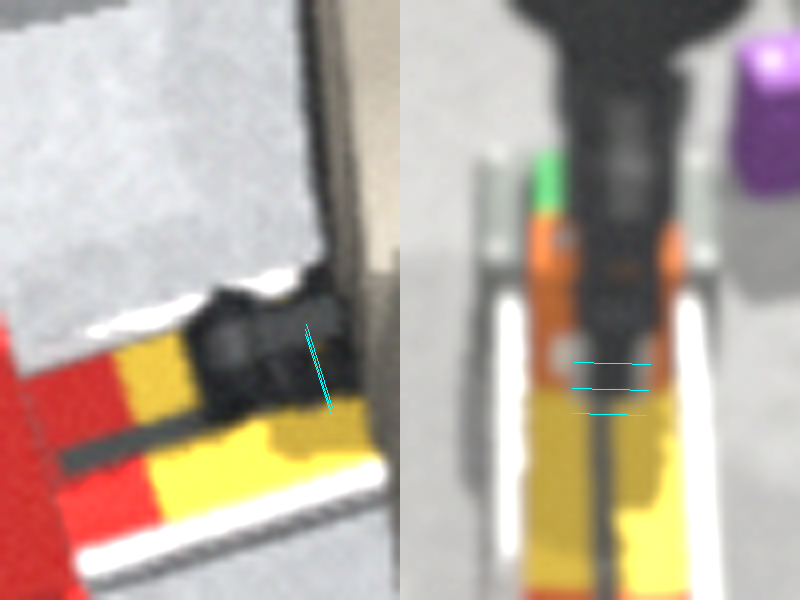

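The front tip is at about px (610,400). That is z≈61–66, at the raised key's level, and the finger is clear in front of the relay over the yellow. Contact should be imminent.

Call:
arm_command(
  rows=[
    {"x": 0, "y": 0.002, "z": 0, "wx": 0, "wy": 0, "wz": 0, "grip": 0},
    {"x": 0, "y": 0.003, "z": 0, "wx": 0, "wy": 0, "wz": 0, "grip": 0},
    {"x": 0, "y": 0.003, "z": 0, "wx": 0, "wy": 0, "wz": 0, "grip": 0},
    {"x": 0, "y": 0.003, "z": 0, "wx": 0, "wy": 0, "wz": 0, "grip": 0},
  ],
)

```text
time: 6.6
eef_pos: [474.0, -70.3, 26.0]
tool_rot: [0.567, -0.567, 0.422, -0.423]
ft_force: [-1.4, 0.4, 5.3]
width: 1.001
```

Call:
arm_command(
  rows=[
    {"x": 0, "y": 0.002, "z": 0, "wx": 0, "wy": 0, "wz": 0, "grip": 0},
    {"x": 0, "y": 0.003, "z": 0, "wx": 0, "wy": 0, "wz": 0, "grip": 0},
    {"x": 0, "y": 0.003, "z": 0, "wx": 0, "wy": 0, "wz": 0, "grip": 0},
    {"x": 0, "y": 0.003, "z": 0, "wx": 0, "wy": 0, "wz": 0, "grip": 0},
  ],
)

```text
time: 7.0
eef_pos: [474.0, -70.3, 22.7]
tool_rot: [0.567, -0.567, 0.422, -0.422]
ft_force: [-0.3, 0.4, 4.0]
width: 0.998
```

Contact, at about 4 N. Now I'll press the rest of the way.

Call:
arm_command(
  rows=[
    {"x": 0, "y": 0.002, "z": 0, "wx": 0, "wy": 0, "wz": 0, "grip": 0},
    {"x": 0, "y": 0.004, "z": 0, "wx": 0, "wy": 0, "wz": 0, "grip": 0},
    {"x": 0, "y": 0.006, "z": 0, "wx": 0, "wy": 0, "wz": 0, "grip": 0},
    {"x": 0, "y": 0.006, "z": 0, "wx": 0, "wy": 0, "wz": 0, "grip": 0},
  ],
)

```text
time: 7.4
eef_pos: [474.1, -70.4, 18.1]
tool_rot: [-0.567, 0.567, -0.422, 0.423]
ft_force: [-4.1, 1.5, 14.6]
width: 1.0
```

Call:
arm_command(
  rows=[
    {"x": 0, "y": 0.001, "z": 0, "wx": 0, "wy": 0, "wz": 0, "grip": 0},
    {"x": 0, "y": 0.001, "z": 0, "wx": 0, "wy": 0, "wz": 0, "grip": 0},
    {"x": 0, "y": 0.001, "z": 0, "wx": 0, "wy": 0, "wz": 0, "grip": 0},
    {"x": 0, "y": 0.001, "z": 0, "wx": 0, "wy": 0, "wz": 0, "grip": 0},
    {"x": 0, "y": 0.001, "z": 0, "wx": 0, "wy": 0, "wz": 0, "grip": 0},
    {"x": 0, "y": 0.001, "z": 0, "wx": 0, "wy": 0, "wz": 0, "grip": 0},
    {"x": 0, "y": 0.001, "z": 0, "wx": 0, "wy": 0, "wz": 0, "grip": 0},
    {"x": 0, "y": 0.001, "z": 0, "wx": 0, "wy": 0, "wz": 0, "grip": 0},
    {"x": 0, "y": 0.001, "z": 0, "wx": 0, "wy": 0, "wz": 0, "grip": 0},
    {"x": 0, "y": 0.001, "z": 0, "wx": 0, "wy": 0, "wz": 0, "grip": 0},
  ],
)

```text
time: 8.4
eef_pos: [474.2, -70.3, 18.0]
tool_rot: [-0.567, 0.567, -0.422, 0.423]
ft_force: [-6.5, 1.3, 20.8]
width: 0.996
```

Run:
```python
from h import *
st=robot.sense(); print(st["time"],st["eef_pos"],st["ft_force"],st["torque"],st["width"])
o=[]
for n,x0,y0 in(("top",290,250),("side",335,195)):
    c=Cam(n); im=cv2.resize(c.im[y0:y0+75,x0:x0+50,::-1],None,fx=8,fy=8,interpolation=cv2.INTER_CUBIC); im=cv2.convertScaleAbs(im,alpha=1.3,beta=20)
    if n=="side":
      for P in([(92.5,-22,80),(92.5,22,80)],[(64.5,-22,80),(64.5,22,80)],[(92.5,-22,30),(92.5,22,30)]):
        a=((c.proj(ej([488.1,-118.1,np.radians(106.7)],P))-[x0,y0]+.5)*8).astype(int).tolist(); print(P[0],a); 
    o.append(im)
cv2.imwrite("pics/s5.png",np.hstack(o))
```

```text
8.4 [474.23 -70.29  17.95] [-6.48  1.27 20.77] [-0.48  1.04 -0.28] 0.9959091006849053
(92.5, -22, 80) [[136, 351], [289, 355]]
(64.5, -22, 80) [[136, 288], [286, 292]]
(92.5, -22, 30) [[129, 476], [277, 480]]
```

View pics/s5.png

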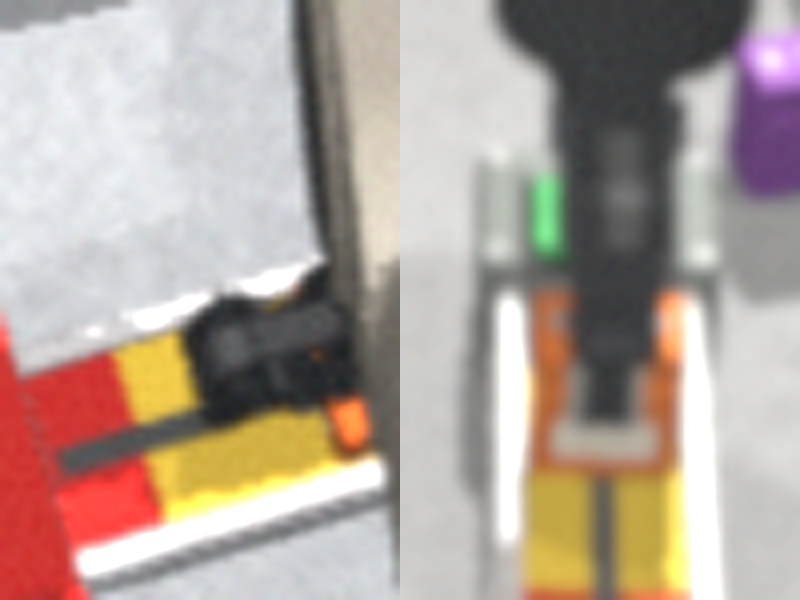

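The relay has moved out and rests against the front finger. Its rear top edge is at side row 290 and its front foot at row 470, matching the model for a front face at x≈92 (288 and 476). It's upright and wholly on the yellow, and the key is down. I'll ease off 1 mm so the press is gentler, then check it stays still.

Call:
arm_command(
  rows=[
    {"x": 0, "y": -0.001, "z": 0, "wx": 0, "wy": 0, "wz": 0, "grip": 0},
    {"x": 0, "y": -0.001, "z": 0, "wx": 0, "wy": 0, "wz": 0, "grip": 0},
    {"x": 0, "y": -0.001, "z": 0, "wx": 0, "wy": 0, "wz": 0, "grip": 0},
    {"x": 0, "y": -0.001, "z": 0, "wx": 0, "wy": 0, "wz": 0, "grip": 0},
    {"x": 0, "y": -0.001, "z": 0, "wx": 0, "wy": 0, "wz": 0, "grip": 0},
    {"x": 0, "y": -0.001, "z": 0, "wx": 0, "wy": 0, "wz": 0, "grip": 0},
    {"x": 0, "y": -0.001, "z": 0, "wx": 0, "wy": 0, "wz": 0, "grip": 0},
    {"x": 0, "y": -0.001, "z": 0, "wx": 0, "wy": 0, "wz": 0, "grip": 0},
  ],
)

```text
time: 9.3
eef_pos: [474.1, -70.3, 18.1]
tool_rot: [-0.567, 0.567, -0.422, 0.423]
ft_force: [-4.8, 1.0, 14.2]
width: 0.999
```

Run:
```python
from h import *
a=cv2.imread("pics/s5.png")[:,400:]
for i in range(2):
    st=robot.sense(); c=Cam("side"); print(st["time"],st["eef_pos"],st["ft_force"],st["width"])
    im=cv2.convertScaleAbs(cv2.resize(c.im[195:270,335:385,::-1],None,fx=8,fy=8,interpolation=cv2.INTER_CUBIC),alpha=1.3,beta=20)
    sh=cv2.phaseCorrelate(np.float32(a[250:500,120:290].mean(2)),np.float32(im[250:500,120:290].mean(2))); print("relay shift (1/8 px)",sh, np.abs(im[250:500,120:290].astype(int)-a[250:500,120:290]).mean())
```

```text
9.3 [474.15 -70.28  18.06] [-4.82  1.05 14.22] 0.9990546138135553
relay shift (1/8 px) ((0.02625835473230609, -0.007310590871767886), 0.8677199481540256) 1.4355137254901962
9.35 [474.14 -70.26  18.05] [-3.92  2.24 14.24] 1.002409789072205
relay shift (1/8 px) ((-0.01457338298371269, 0.0053010214146951284), 0.865272861735026) 1.4289882352941177
```

```bash
python3 -c "
from workcell import robot
print(robot.sign_off()); s=robot.sense(); print(s['time'],s['eef_pos'],s['ft_force'])"
```

```text
the job is handed in; nothing more can be done
None
the job is handed in; nothing more can be done
```

The job is done and handed in at about 9.4 s. One finger holds the green key fully down, and the other is holding the orange relay back on the yellow.

**What I did:** I found the ejector in both camera views and set the open jaws along the track. I lowered in small steps until I felt the key at about 4 N, then pressed it to its stop. The relay slid out against the front finger. I then eased the press from about 21 N to 14 N.

**Last checks:**
- **Key:** The tool height stayed at 18 mm while I pressed harder and eased off, so the key is on its stop. The 14 N press is well above its 4 N spring.
- **Relay:** The side view shows it upright in the track. Its front face is about 92 mm along, so it stands at about 64 to 92 mm, wholly on the yellow. Between pictures about 1 s apart it did not move measurably.
- **Other things:** The arm touched nothing else that I could see. I did not check the position of each loose item at the end.

**What disagreed:**
- **Finger height:** The fully open fingertips stood about 37 mm behind the TCP, not the 13 mm I worked out from the text. I trusted the pictures and the contact force instead.
- **Sideways force:** It read about 1 to 2 N along y against the 3 to 4 N expected from the pusher, plus −4 to −5 N along x. I put this down to friction at the key finger but did not confirm it.
- **Other slips:** My first two move calls were refused because the rows were incomplete, and the arm did not move. I viewed 12 pictures against the budget of 10.

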